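# Ballast the telescoping pole stand, then draw its pole out and hold it up

### The arm

A 7-joint arm with a two-finger parallel gripper is mounted at the origin on the work surface. World frame = base frame: x ahead of the robot, y to its left, z up, the work surface at z = 0. Lengths are in m, angles in rad, forces in N, time in s.
With the tool pointing down it reaches from about 0.4 to 0.85 m from the base axis. Payload 4.4 kg.
Tool frame: the origin (TCP) lies on the centre line of the jaws, within the pads' length; the fingertips stand 17 mm ahead of it and the grasp point (between the pads) lies 2 mm behind it (tip_reach is the x of the fingertips in the tool frame, in m); x points along the fingers, y is the direction in which the jaws open and shut, and the axes are right-handed (so a half turn about x gives the same grasp; the last joint's range is limited). The gripper opens to 94 mm and grips with 3 to 60 N. Pads are 16 mm wide; open, the fingers measure 119 mm over their backs; the gripper's body (75 mm by 177 mm) begins 78 mm behind the grasp point.
Start: joints at [1.156, 0.628, 0.038, 1.517, -0.027, 0.996, -0.02], TCP at [0.222, -0.611, 0.222] pointing down, gripper open.
Joint ranges: [-3.06, 3.06], [-0.37, 2.12], [-1.25, 1.32], [0.18, 2.47], [-1.1, 4.24], [0.23, 1.98], [-2.94, 2.94]. Speed limits (rad/s): [2.57, 2.57, 3.14, 3.14, 3.14, 3.14, 3.14].

### API

Orientations are given as a rotation vector (axis times angle).
In Python, from cell import get_obs, camera, close_job, tip_reach gives the robot as it stands.
- The arm moves only by the shell command python3 -m creep 'ROWS' [FORCE]. ROWS is JSON, a list of rows, each a list of 5 numbers: the shift along the tool's x, y, z in mm, then the turn about the tool's x in rad, then the opening, from 0 (shut) to 1 (fully open). A call has 1 to 10 rows; each row shifts and turns the commanded pose from where the row before left it, along the tool's axes as they then stand; what a row does not reach is not made up. A row lasts 1/10 s, in which the tool goes at most 50 mm and 8.59 degrees, less where a joint would pass 70% of its speed; a pose out of reach is approached as far as the arm can. A call is refused whole if a number of a shift passes 50 or a number of a turn 0.15, either way. A call with a gripper value outside its range is refused whole. The fingers move at their own pace and stop on an object; FORCE is the grip in N (left out, the last holds). Time passes only in rows, so rows that do not move let the fingers close. It gives the time, the measured TCP pose, the force and the opening at its end, in the units of the state.
- get_obs(): the state, without advancing time (a new reading comes with each control period).
- camera(name): name is "scene" or "top"; returns a dict with "color" (420x560x3 uint8, blue, green, red), "z_map" (420x560 float32, m along the optical axis (not along the pixel's ray), 0 where there is no reading), "fx", "fy", "cx", "cy" (pixels), "k1" (the pictures are not rectified: a ray, as slopes to the right and down, at radius r is drawn at 1 + k1 r^2 times it, then the intrinsics apply), "R" (3x3) and "t" (3): a world point X has camera coordinates R X + t. Camera axes: x right, y down, z forward; pixel columns grow to the right and rows downward; lengths in m; the calibration is good to about 2 mm. A picture is of the moment at which its call begins.
- close_job(): hands the job in, once; it reports no verdict.
The state is a dict: "t": time; "joint_positions": joint angles; "dq": joint speeds; "tau": joint torques, N m; "position": TCP position; "tool_rot": TCP orientation; "force": force on the tool from outside, world axes, zero at the start; "ft_torque": the same for the moment, N m; "grip_width": finger opening in m.
Only numpy, scipy, OpenCV 4.12 (cv2) and the standard library are available. Lean on these libraries where they do the work, as an engineer would, in place of code of your own. Each camera call takes 0.05 s, during which the arm holds its last target.

### The job

Get the garland pole ready: pick up the copper ballast plate by its handle, lower it without dropping it over the two locating pins on the wooden stand until it rests flush, and let go of it. Then grip the black block on top of the telescoping pole so that the red release button in its side is squeezed in, pull it straight up past the first stop to the second stop, where it goes no farther, and finish still holding it there at full height (it sinks back if let go). Leave the thali, the clay diyas and the glass jar where they are.

Things in the scene. Friction and masses are not known exactly. Their poses are not given: they have to be found in the camera images.
- plate_handle (a point): centre of the handle bar of the loose ballast plate (copper, 100 x 150 x 8 mm, about 0.7 kg, flat on the platform at the start). Black bar 22 (x) x 56 (y) x 26 mm high, its centre 33 mm above the plate's underside, on a 16 mm neck. Two through holes of 14 mm at x = 0, y = +55 and -55 mm; half a turn makes no difference. Axes: x short side, y long side and along the bar, z up
- plate_foot (a point): centre of the underside of the same plate, 33 mm below plate_handle; same axes
- seat (a point): point on top of the stand's base midway between its two pins, where the plate's underside centre belongs. Stand fixed: dark wood base 130 (x) x 310 (y) x 15 mm, top 15 mm above the platform. Steel pins 10 mm thick, 22 mm tall with tapered tips, at x = 0, y = +55 and -55 mm from here. Axes: x across the base, y along it and the pins, z up. The pole stands 165 mm away towards -y
- grip_center (a point): centre of the black grip block on top of the pole, axes as the seat's: 34 (x) x 42 (y) x 50 mm high, centre 113 mm above the platform with the pole in. Red button in the middle of its +x side, 18 (y) x 28 (z) mm, 9 mm proud (2 mm when fully pressed): fingers closing along x squeeze it in. Thin brass hook on the -y side, 77 mm long
- release (a joint): the red release button: 0 = out, 0.007 m = fully pressed towards -x; its spring takes about 2 N to start and 5 N at the end. Unless it is pressed at least 6 mm the pole is locked down; it springs out when let go
- pole_upper (a joint): upper section of the pole (with the grip): 0 = pushed in, 0.060 m = fully drawn out (first stop). It comes first and takes about 4 to 5 N. It rises with the grip, sinks back when let go
- pole_lower (a joint): lower section of the pole: 0 = pushed in, 0.060 m = fully drawn out (second stop, solid). It follows the upper section beyond the first stop; the pull then rises to about 8 to 12 N. The grip is 120 mm above its start when both sections are out
- thali_rim (a point): point on the rim of the large steel thali (260 mm across, 24 mm high, three diyas in it) on its side nearest the robot; the thali's centre lies 130 mm from it along its +x; leave alone
- jar: closed glass jar, 86 mm across, 140 mm tall; origin under its centre; leave alone
- diya1: unglazed clay diya, 66 mm across, 22 mm high, in the thali; origin under its centre; leave alone
- diya2: unglazed clay diya, 66 mm across, 22 mm high, in the thali; origin under its centre; leave alone
- diya3: unglazed clay diya, 66 mm across, 22 mm high, in the thali; origin under its centre; leave alone
- diya4: unglazed clay diya, 66 mm across, 22 mm high, on the platform; origin under its centre; leave alone
- diya5: unglazed clay diya, 66 mm across, 22 mm high, on the platform; origin under its centre; leave alone
- diya6: unglazed clay diya, 66 mm across, 22 mm high, on the platform; origin under its centre; leave alone
- diya7: unglazed clay diya, 66 mm across, 22 mm high, on the platform; origin under its centre; leave alone

How it is judged:
By the outcome, as a careful person would: the job done as asked, in the order asked, and still so for the second after the job is handed in, while the arm keeps its last pose, push and grip.
It also fails if it takes over 64 s, if anything falls off the work surface, if the arm or the gripper's body presses on something with over 40 N, if the wrist force passes 120 N, or if a joint passes its speed limit or range.

## Working session

There is one attempt and no reset: what is moved stays moved. The work goes in short steps, Python scripts to look and compute and a shell command to move; the robot and the scene stay as the last step left them, time stands still between calls to the robot, and variables do not carry over. Pictures are saved under pics/ and viewed, and the job is handed in when it is done.

```bash
ls; mkdir -p pics
python3 - <<'E'
from cell import get_obs, camera, tip_reach
import cv2, numpy as np
print(get_obs(), tip_reach)
for n in ("scene","top"):
    c=camera(n); cv2.imwrite(f"pics/{n}0.png",c["color"])
    print(n,{k:c[k] for k in("fx","fy","cx","cy","k1","R","t")}, (c["z_map"]>0).mean())
E
```

```text
pics
{'t': 0.0, 'joint_positions': array([ 1.15623091,  0.62933073,  0.03841299,  1.51831976, -0.02701746,
        0.99629389, -0.01999084]), 'dq': array([-0.00128069,  0.00159782, -0.00144231, -0.00027009, -0.00157781,
        0.00124972, -0.00083551]), 'tau': array([-8.30585104e-04, -5.49730754e+01,  1.14382580e+00, -1.86630875e+01,
       -5.20801032e-02,  2.37623375e-02,  1.72632458e-04]), 'position': array([ 0.2219698 , -0.61027385,  0.22157897]), 'tool_rot': array([ 2.03220745,  0.35996634, -2.03284569]), 'force': array([-0.35270292, -0.10713852, -0.85302177]), 'ft_torque': array([-0.00736184, -0.01709731,  0.0239858 ]), 'grip_width': 0.09364476164116327} 0.017
scene {'fx': 409.6496881491204, 'fy': 409.6496881491204, 'cx': 284.63412323690267, 'cy': 208.0136277670762, 'k1': 0.0038593033836557115, 'R': array([[-0.2001897 ,  0.97974128, -0.00557755],
       [ 0.60108464,  0.11831958, -0.79037822],
       [-0.77370624, -0.16157816, -0.61259379]]), 't': array([ 0.08216077, -0.28653857,  1.66454033])} 0.9957568027210885
top {'fx': 491.7194607068396, 'fy': 491.7194607068396, 'cx': 265.9110355523184, 'cy': 207.77271960698283, 'k1': 0.02216768905635002, 'R': array([[ 0.00754708, -0.9998693 , -0.01429759],
       [-0.98924954, -0.00537722, -0.14613843],
       [ 0.14604244,  0.0152468 , -0.98916083]]), 't': array([0.04266362, 0.60267785, 1.47639554])} 0.9960714285714286
```

View pics/scene0.png

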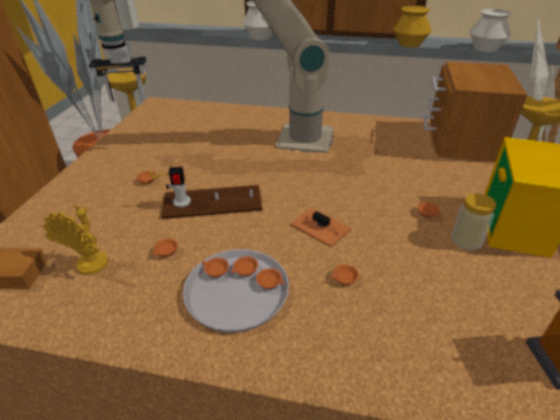

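View pics/top0.png

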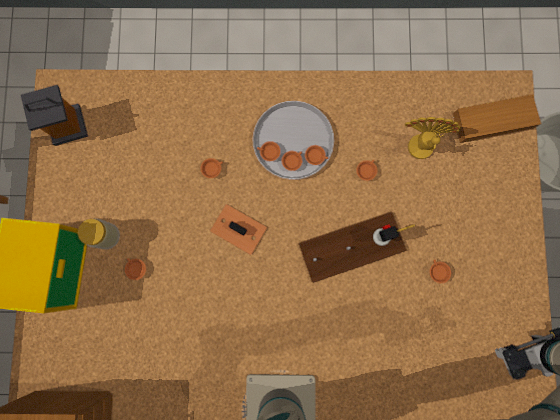

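Top view: plate with its black handle near (238,229), stand with pins near (316,260) and (349,248), pole and grip near (385,236). Scene view: red button faces the camera at (176,180).

```bash
cat > h.py <<'E'
import numpy as np, cv2
from cell import get_obs, camera
def ray(c,uv):
    uv=np.atleast_2d(np.array(uv,float)); d=np.c_[(uv[:,0]-c["cx"])/c["fx"],(uv[:,1]-c["cy"])/c["fy"]]
    s=d.copy()
    for _ in range(10): s=d/(1+c["k1"]*(s**2).sum(1,keepdims=True))
    return np.c_[s,np.ones(len(s))]
def onplane(c,uv,z):
    R,t=np.array(c["R"]),np.array(c["t"]); d=ray(c,uv)@R; o=-R.T@t
    k=(z-o[2])/d[:,2]; return o+d*k[:,None]
def depthpts(c,uv):
    uv=np.atleast_2d(uv); zz=c["z_map"][uv[:,1].astype(int),uv[:,0].astype(int)]
    return (ray(c,uv)*zz[:,None]-np.array(c["t"]))@np.array(c["R"])
def proj(c,X):
    p=np.atleast_2d(X)@np.array(c["R"]).T+c["t"]; s=p[:,:2]/p[:,2:]; s=s*(1+c["k1"]*(s**2).sum(1,keepdims=True))
    return s*[c["fx"],c["fy"]]+[c["cx"],c["cy"]]
def crop(c,x0,y0,x1,y1,k,name):
    cv2.imwrite("pics/"+name,cv2.resize(c["color"][y0:y1,x0:x1],None,fx=k,fy=k,interpolation=cv2.INTER_CUBIC))
E
python3 - <<'E'
from h import *
c=camera("top"); s=camera("scene")
crop(c,200,190,440,290,3,"topz.png"); crop(s,150,160,360,250,3.5,"scz.png")
print(depthpts(c,[(200,210),(280,220),(350,200),(225,235),(250,240),(238,229),(330,265),(388,233),(292,161),(300,110)]).round(3))
E
```

```text
[[ 0.601  0.257  0.   ]
 [ 0.57   0.002  0.001]
 [ 0.635 -0.219  0.005]
 [ 0.52   0.175  0.013]
 [ 0.505  0.096  0.006]
 [ 0.536  0.132  0.046]
 [ 0.429 -0.153  0.014]
 [ 0.518 -0.306  0.134]
 [ 0.759 -0.035  0.012]
 [ 0.932 -0.062  0.002]]
```

View pics/topz.png

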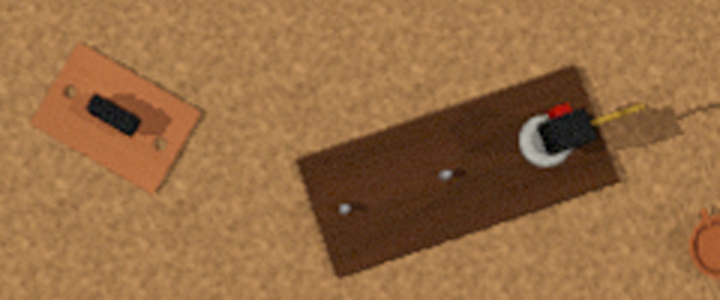

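View pics/scz.png

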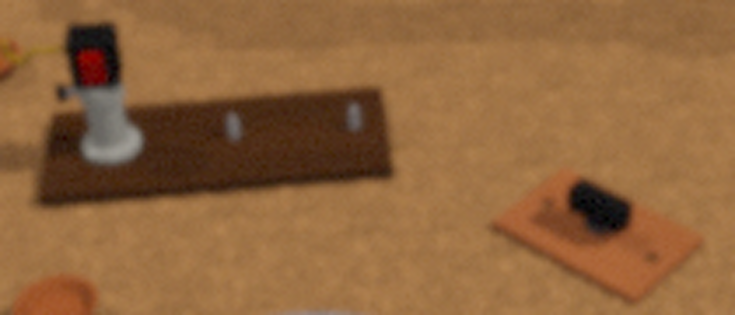

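The zoomed crops show the plate (about 28° tilted, holes at each end of the bar) and the stand, with the pins clear. Now I'll measure with masks.

```bash
cat > meas.py <<'E'
from h import *
def blob(m,x0,y0,x1,y1):
    k=np.zeros_like(m); k[y0:y1,x0:x1]=m[y0:y1,x0:x1]
    cs,_=cv2.findContours(k,cv2.RETR_EXTERNAL,cv2.CHAIN_APPROX_NONE); 
    return max(cs,key=cv2.contourArea)[:,0,:]
def rect(c,cont,z):
    P=onplane(c,cont,z)[:,:2]
    (cx,cy),(w,h),a=cv2.minAreaRect((P*1000).astype(np.float32))
    b=cv2.boxPoints(((cx,cy),(w,h),a)); e=[b[1]-b[0],b[2]-b[1]]; l=max(e,key=np.linalg.norm)
    return (round(cx,1),round(cy,1)),(round(w,1),round(h,1)),round(np.degrees(np.arctan2(l[1],l[0]))%180,1)
E
python3 - <<'E'
from meas import *
for n,bp,bs in (("top",(200,195,275,262),(290,200,420,290)),("scene",(285,200,360,250),(155,180,270,225))):
    c=camera(n); hsv=cv2.cvtColor(c["color"],cv2.COLOR_BGR2HSV); H,S,V=cv2.split(hsv); B,G,R=[x.astype(int) for x in cv2.split(c["color"])]
    x0,y0,x1,y1=bp
    cop=((H<12)&(S>125)&(V>60)).astype(np.uint8); ct=cv2.convexHull(blob(cop,*bp))[:,0]
    print(n,"plate",rect(c,ct,.008))
    blk=((V<60)).astype(np.uint8); ct=blob(blk,*bp); print(" handle",rect(c,ct,.046),rect(c,ct,.033),ct.min(0),ct.max(0))
    wood=((V<110)).astype(np.uint8); ct=cv2.convexHull(blob(wood,*bs))[:,0]; print(" base",rect(c,ct,.015))
    # pins: low-sat, bright, on wood
    pin=((S<70)&(V>90)).astype(np.uint8); k=np.zeros_like(pin); x0,y0,x1,y1=bs; k[y0:y1,x0:x1]=pin[y0:y1,x0:x1]
    nn,_,st,ce=cv2.connectedComponentsWithStats(k)
    for i in range(1,nn):
        if st[i,4]>3: print("  pin",st[i],ce[i].round(1),onplane(c,[ce[i]],.030)[0].round(4))
    red=((H<8)|(H>172))&(S>200)&(V>100); 
    ct=blob(red.astype(np.uint8),160,160,420,260) if n=="top" else blob(red.astype(np.uint8),160,165,190,195); print(" red",ct.min(0),ct.max(0),ct.mean(0), onplane(c,[ct.mean(0)],.113).round(4))
E
```

```text
top plate ((542.9, 133.5), (149.3, 82.7), np.float32(62.9))
 handle ((539.2, 133.9), (53.7, 19.8), np.float32(60.7)) ((540.5, 134.9), (54.1, 20.0), np.float32(60.7)) [229 222] [246 234]
 base ((486.5, -222.5), (129.8, 312.1), np.float32(109.1))
  pin [373 228  17  18 140] [378.8 237.9] [ 0.5127 -0.3018  0.03  ]
  pin [346 247   5   3  10] [347.9 247.8] [ 0.4814 -0.2064  0.03  ]
  pin [313 258   4   3  10] [314.2 259. ] [ 0.4464 -0.1027  0.03  ]
 red [382 224] [390 228] [386.     226.4375] [[ 0.5391 -0.3058  0.113 ]]
scene plate ((544.3, 127.2), (130.4, 99.4), np.float32(40.4))
 handle ((562.6, 136.8), (54.5, 43.2), np.float32(8.4)) ((546.7, 135.3), (55.4, 44.0), np.float32(8.4)) [313 213] [328 225]
 base ((474.0, -227.4), (208.6, 312.8), np.float32(106.5))
  pin [169 184  22  23 288] [180.7 196.3] [ 0.5161 -0.3143  0.03  ]
  pin [250 190   3   7  18] [250.9 192.8] [ 0.4552 -0.1007  0.03  ]
  pin [215 193   4   7  22] [216.4 195.8] [ 0.4918 -0.2041  0.03  ]
 red [173 175] [178 182] [175.95238095 178.        ] [[ 0.5358 -0.3068  0.113 ]]
```

Run:
```python
from meas import *
c=camera("top"); im=c["color"]; hsv=cv2.cvtColor(im,cv2.COLOR_BGR2HSV)
for p in ((216,228),(230,215),(240,243),(258,233),(205,215),(280,220),(250,230)): print(p,hsv[p[1],p[0]])
H,S,V=cv2.split(hsv)
g=im.astype(float); r=g[:,:,1]/(g[:,:,2]+1)
print("G/R cork",np.median(r[195:215,280:320]),"plate",r[228,216])
for th in (.60,.63,.66):
    m=((r<th)|(V<70)).astype(np.uint8); m=cv2.morphologyEx(m,cv2.MORPH_OPEN,np.ones((3,3),np.uint8))
    ct=cv2.convexHull(blob(m,200,195,275,262))[:,0]; print(th,rect(c,ct,.008))
for th in (50,60,70):
    ct=blob((V<th).astype(np.uint8),225,218,250,238); print("bar",th,rect(c,ct,.046))
o=get_obs(); R=cv2.Rodrigues(o["tool_rot"])[0]; print("tool axes cols\n",R.round(3),o["t"])
```

```text
(216, 228) [ 12 163 177]
(230, 215) [ 12 170 178]
(240, 243) [ 12 162 179]
(258, 233) [ 11 166 181]
(205, 215) [ 16 145 162]
(280, 220) [ 16 135 179]
(250, 230) [ 11 174 138]
G/R cork 0.7352941176470589 plate 0.6123595505617978
0.6 ((542.9, 137.8), (44.3, 63.3), np.float32(90.3))
0.63 ((540.0, 133.8), (149.1, 99.8), np.float32(60.5))
0.66 ((540.8, 134.2), (152.3, 101.5), np.float32(60.3))
bar 50 ((538.3, 133.8), (52.6, 19.2), np.float32(63.8))
bar 60 ((539.3, 134.1), (54.1, 19.8), np.float32(60.7))
bar 70 ((539.3, 133.9), (54.5, 20.2), np.float32(60.7))
tool axes cols
 [[-0.     0.342 -0.94 ]
 [ 0.    -0.94  -0.342]
 [-1.    -0.     0.   ]] 0.35
```

Plate comes out 149 x 100 mm at (540,134), long axis at 60.4°, and the bar agrees within 1 mm. Moving there at the starting height.

```bash
python3 -m creep '[[0,-32.8,-30.7,0,1],[0,-32.8,-30.7,0,1],[0,-32.8,-30.7,0,1],[0,-32.8,-30.7,0,1],[0,-32.8,-30.7,0,1],[0,-32.8,-30.7,0,1],[0,-32.8,-30.7,0,1],[0,-32.8,-30.7,0,1],[0,-32.8,-30.7,0,1],[0,-32.8,-30.7,0,1]]'
```

```text
t: 1.35
position: [0.3992, -0.1961, 0.2228]
tool_rot: [2.032, 0.357, -2.031]
force: [-0.4, 0.2, -1.3]
grip_width: 0.0938
```

```bash
python3 -m creep '[[0,-32.8,-30.7,0,1],[0,-32.8,-30.7,0,1],[0,-32.8,-30.7,0,1],[0,-32.8,-30.7,0,1],[0,-32.8,-30.7,0,1],[0,-32.8,-30.7,0,1],[0,-32.8,-30.7,0,1],[0,-32.8,-30.7,0,1],[0,0,0,-0.141,1],[0,0,0,-0.141,1]]'
```

```text
t: 2.35
position: [0.5398, 0.1351, 0.2222]
tool_rot: [1.854, 0.615, -1.854]
force: [-0.8, -0.0, -0.2]
grip_width: 0.094
```

```bash
python3 -m creep '[[0,0,0,-0.141,1],[0,0,0,-0.141,1],[0,0,0,-0.143,1],[0,0,0,0,1],[0,0,0,0,1]]'
cat >> h.py <<'E'
def st(target=None,yaw=None):
    o=get_obs(); R=cv2.Rodrigues(np.array(o["tool_rot"]))[0]; p=np.array(o["position"])*1000
    y=np.degrees(np.arctan2(R[1,1],R[0,1]))
    print("t",round(o["t"],2),"pos",p.round(1),"yawY",round(y,2),"downx",R[:,0].round(3),"F",np.round(o["force"],1),"M",np.round(o["ft_torque"],2),"w",round(o["grip_width"]*1000,1),"q7",np.round(o["joint_positions"],2)[[0,5,6]])
    if target is not None: print(" shift tool",(R.T@(np.array(target)-p)).round(1))
    if yaw is not None: print(" turn",round(-np.radians((yaw-y+90)%180-90),4))
E
python3 -c "
from h import *
st([540,134,31],-29.6)"
```

```text
t: 2.85
position: [0.5398, 0.1326, 0.2225]
tool_rot: [1.58, 0.917, -1.58]
force: [0.4, 0.2, 1.0]
grip_width: 0.0941
t 2.85 pos [539.8 132.6 222.5] yawY -29.72 downx [ 0.  0. -1.] F [0.4 0.2 1. ] M [-0.05 -0.04  0.02] w 94.1 q7 [-0.12  0.88 -0.96]
 shift tool [191.5  -0.5  -1.3]
 turn -0.0021
```

```bash
python3 -m creep '[[40,-0.5,-1.3,0,1],[40,0,0,0,1],[40,0,0,0,1],[25,0,0,0,1],[0,0,0,0,1]]'
python3 - <<'E'
from h import *
st([540,134,31],-29.6)
c=camera("top"); s=camera("scene"); a=cv2.resize(c["color"][190:270,180:300],None,fx=5,fy=5,interpolation=cv2.INTER_CUBIC);cv2.imwrite("pics/t1.png",a)
crop(s,270,150,390,250,5,"s1.png")
E
```

```text
t: 3.35
position: [0.5374, 0.1334, 0.0744]
tool_rot: [1.573, 0.92, -1.585]
force: [-1.1, 0.0, 0.0]
grip_width: 0.094
t 3.35 pos [537.4 133.4  74.4] yawY -29.62 downx [-0.006 -0.002 -1.   ] F [-1.1  0.   0. ] M [-0.08 -0.02  0.02] w 94.0 q7 [-0.17  0.56 -1.03]
 shift tool [43.4  2.1 -2. ]
 turn -0.0004
```

View pics/s1.png

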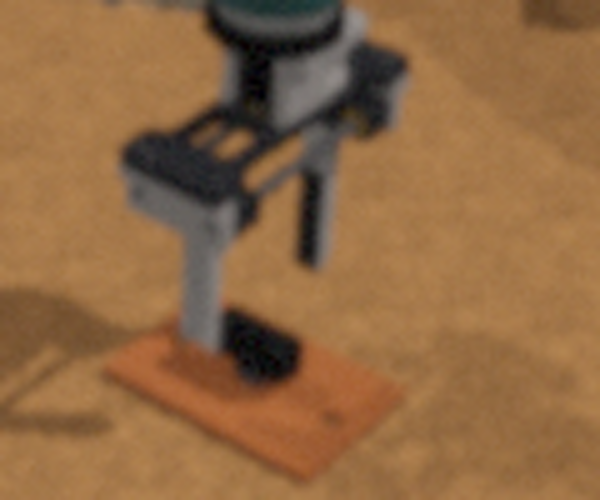

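View pics/t1.png

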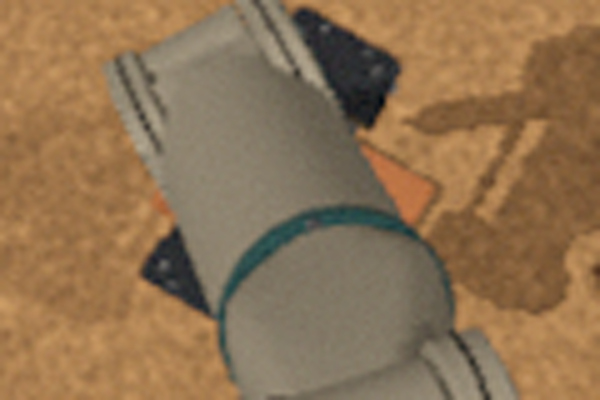

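Scene view shows the bar between the open fingers, with jaws across it. The top view is hidden by the arm. Descending.

```bash
python3 -m creep '[[15,0,0,0,1],[15,0,0,0,1],[10,0,0,0,1],[0,0,0,0,1],[0,0,0,0,1],[0,0,0,0,1]]'
python3 - <<'E'
from h import *
st([540,134,31],-29.6)
E
```

```text
t: 4.05
position: [0.5407, 0.1344, 0.0385]
tool_rot: [1.579, 0.919, -1.576]
force: [0.2, -0.4, -0.0]
grip_width: 0.0938
t 4.05 pos [540.7 134.4  38.5] yawY -29.53 downx [ 0.002  0.001 -1.   ] F [ 0.2 -0.4 -0. ] M [ 0.01 -0.04 -0.06] w 93.8 q7 [-0.19  0.48 -1.05]
 shift tool [ 7.5 -0.4  0.8]
 turn 0.0013
```

```bash
python3 -m creep '[[7,0,0.5,0,1],[0,0,0,0,1],[0,0,0,0,0],[0,0,0,0,0],[0,0,0,0,0],[0,0,0,0,0],[0,0,0,0,0],[0,0,0,0,0]]' 35
python3 - <<'E'
from h import *
st([540,134,31],-29.6)
E
```

```text
t: 4.85
position: [0.5397, 0.1338, 0.0305]
tool_rot: [1.578, 0.92, -1.578]
force: [-0.1, 0.2, 0.2]
grip_width: 0.0496
t 4.85 pos [539.7 133.8  30.5] yawY -29.51 downx [ 0.  0. -1.] F [-0.1  0.2  0.2] M [-0.03 -0.01  0.01] w 49.6 q7 [-0.19  0.46 -1.05]
 shift tool [-0.5  0.1 -0.3]
 turn 0.0016
```

```bash
python3 -m creep '[[0,0,0,0,0],[0,0,0,0,0],[0,0,0,0,0],[0,0,0,0,0],[0,0,0,0,0],[0,0,0,0,0]]' 35
python3 - <<'E'
from h import *
st([540,134,31],-29.6)
E
```

```text
t: 5.45
position: [0.5403, 0.1335, 0.0305]
tool_rot: [1.578, 0.919, -1.577]
force: [1.8, -1.2, -1.7]
grip_width: 0.0219
t 5.45 pos [540.3 133.5  30.5] yawY -29.53 downx [ 0.001 -0.    -1.   ] F [ 1.8 -1.2 -1.7] M [-0.22 -0.48  0.07] w 21.9 q7 [-0.19  0.46 -1.05]
 shift tool [-0.5 -0.5 -0.3]
 turn 0.0012
```

Gripped at 21.9 mm, which matches the bar's width. Lifting slowly.

```bash
python3 -m creep '[[-3,0,0,0,0],[-7,0,0,0,0],[-15,0,0,0,0],[-20,0,0,0,0],[-20,0,0,0,0],[-15,0,0,0,0],[-8,0,0,0,0],[0,0,0,0,0],[0,0,0,0,0]]' 35
python3 - <<'E'
from h import *
st([463.9,-154.5,130],18.8)
s=camera("scene")
crop(s,270,150,390,250,5,"s2.png")
E
```

```text
t: 6.35
position: [0.5388, 0.1336, 0.1179]
tool_rot: [1.576, 0.92, -1.579]
force: [0.1, -0.3, -8.0]
grip_width: 0.0219
t 6.35 pos [538.8 133.6 117.9] yawY -29.5 downx [-0.002 -0.    -1.   ] F [ 0.1 -0.3 -8. ] M [-0.09 -0.07 -0.01] w 21.9 q7 [-0.15  0.65 -1.01]
 shift tool [-11.9  76.6 287.6]
 turn -0.8431
```

View pics/s2.png

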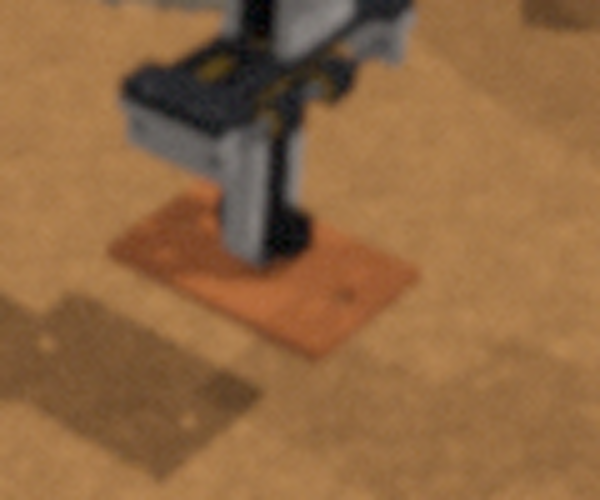

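Plate is lifted level, with about 7 N of extra load on the wrist. Carrying it over to the stand at this height.

```bash
python3 -m creep '[[0,5.4,20.5,0,0],[0,10.9,41.1,0,0],[0,10.9,41.1,0,0],[0,10.9,41.1,0,0],[0,10.9,41.1,0,0],[0,10.9,41.1,0,0],[0,10.9,41.1,0,0],[0,5.4,20.5,0,0],[0,0,0,-0.14,0],[0,0,0,-0.14,0]]' 35;  python3 -m creep '[[0,0,0,-0.14,0],[0,0,0,-0.14,0],[0,0,0,-0.14,0],[0,0,0,-0.14,0],[0,0,0,0,0],[0,0,0,0,0]]' 35
python3 - <<'E'
from h import *
st([463.7,-154.6,118],18.8)
s=camera("scene");c=camera("top")
crop(s,150,130,290,235,5,"s3.png");crop(c,290,180,420,280,5,"t3.png")
E
```

```text
t: 7.4
position: [0.4634, -0.1552, 0.1177]
tool_rot: [1.377, 1.091, -1.379]
force: [1.0, 0.7, -8.6]
grip_width: 0.0215
t: 8.0
position: [0.464, -0.1541, 0.1179]
tool_rot: [0.97, 1.345, -0.97]
force: [-0.5, 0.3, -8.5]
grip_width: 0.0216
t 8.0 pos [ 464.  -154.1  117.9] yawY 18.4 downx [-0.001  0.001 -1.   ] F [-0.5  0.3 -8.5] M [-0.02 -0.11  0.02] w 21.6 q7 [0.6  0.61 0.08]
 shift tool [-0.1 -0.4  0.4]
 turn -0.007
```

View pics/s3.png

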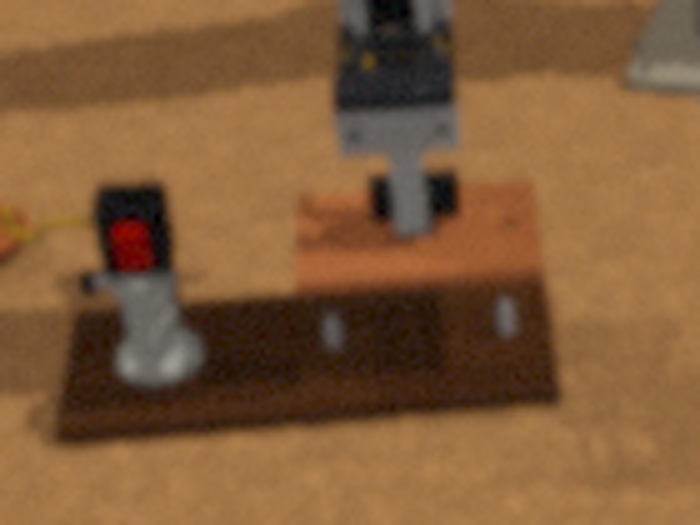

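View pics/t3.png

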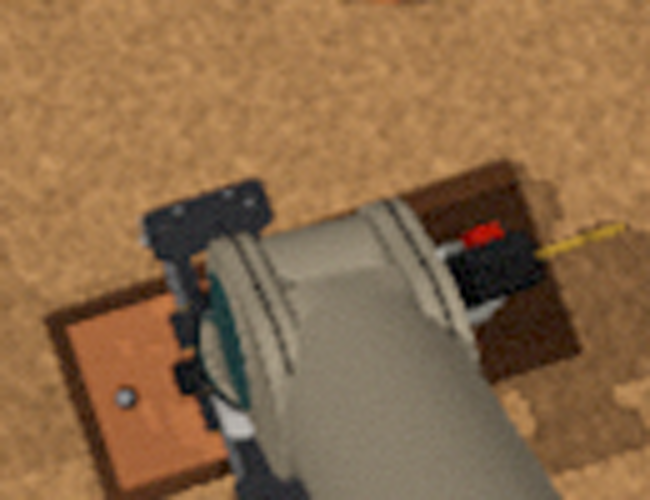

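Top view: the +y pin shows through the plate's hole at about crop (125,397). The -y side is hidden by the arm. I'll compare hole and pin by casting rays.

```bash
cat > holes.py <<'E'
from meas import *
import sys
zt=float(sys.argv[1])  # plate top height
st()
c=camera("top"); im=c["color"]; g=im.astype(float); r=g[:,:,1]/(g[:,:,2]+1); V=im.max(2)
x0,y0,x1,y1=305,250,325,270
sub=im[y0:y1,x0:x1]; hsv=cv2.cvtColor(sub,cv2.COLOR_BGR2HSV)
notcop=(((hsv[:,:,1]<130)|(hsv[:,:,2]<100))).astype(np.uint8)
n,_,s,ce=cv2.connectedComponentsWithStats(notcop)
for i in range(1,n): print(s[i],(ce[i]+[x0,y0]).round(2), onplane(c,[ce[i]+[x0,y0]],zt)[0,:2].round(4))
w=np.clip(150-hsv[:,:,1].astype(float),0,None)
print("expected px",proj(c,[[.446,-.1025,zt],[.446,-.1025,.037]]).round(2))
cop=((r<.66)).astype(np.uint8);
for n,b,cam in (("scene",(195,150,275,195),camera("scene")),):
    im=cam["color"].astype(float); r=im[:,:,1]/(im[:,:,2]+1); m=((r<.66)&(im[:,:,2]>110)).astype(np.uint8)
    ct=cv2.convexHull(blob(m,*b))[:,0]; print(n,rect(cam,ct,zt))
    cv2.imwrite("pics/m.png",cv2.resize(m[130:235,150:290]*255,None,fx=5,fy=5))
E
python3 holes.py .095
python3 - <<'E'
import cv2
from cell import camera
c=camera("top")["color"]; cv2.imwrite("pics/hole.png",cv2.resize(c[248:272,302:332],None,fx=16,fy=16,interpolation=cv2.INTER_NEAREST))
E
```

```text
t 8.1 pos [ 464.2 -154.1  118.2] yawY 18.47 downx [-0.001  0.    -1.   ] F [-0.2 -0.1 -8.3] M [-0.03 -0.12 -0.  ] w 22.0 q7 [0.6  0.61 0.08]
[ 0  3  6 17 44] [306.93 262.32] [ 0.4337 -0.0759]
[19  3  1  1  1] [324. 253.] [ 0.4613 -0.1262]
[ 8  7  4  5 15] [314.53 259.13] [ 0.4432 -0.0982]
[ 0 18  1  1  1] [305. 268.] [ 0.4171 -0.0702]
expected px [[315.98 258.17]
 [314.34 259.02]]
scene ((471.0, -149.5), (116.8, 150.8), np.float32(107.8))
```

View pics/hole.png

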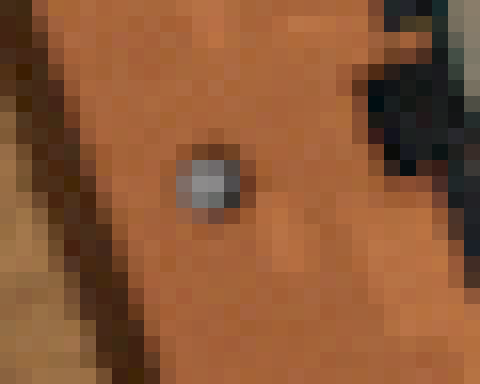

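```bash
python3 -m creep '[[10,0,0,-0.006,0],[15,0,0,0,0],[12,0,0,0,0],[5,0,0,0,0],[0,0,0,0,0],[0,0,0,0,0]]' 35; python3 holes.py .0535
python3 - <<'E'
import cv2
from h import *
c=camera("top"); cv2.imwrite("pics/hole2.png",cv2.resize(c["color"][248:272,302:332],None,fx=16,fy=16,interpolation=cv2.INTER_NEAREST))
s=camera("scene");crop(s,150,130,290,235,5,"s4.png")
E
```

```text
t: 8.85
position: [0.4647, -0.1539, 0.0765]
tool_rot: [0.962, 1.348, -0.962]
force: [-0.4, 0.6, -8.2]
grip_width: 0.0218
t 8.85 pos [ 464.7 -153.9   76.5] yawY 18.97 downx [ 0.  0. -1.] F [-0.4  0.6 -8.2] M [-0.05 -0.16  0.  ] w 21.8 q7 [0.56 0.51 0.03]
[19  0  1  1  1] [324. 250.] [ 0.4727 -0.1305]
[18  3  2  6  9] [323.67 255.  ] [ 0.4576 -0.1294]
[ 0  6  5 14 26] [306.58 263.12] [ 0.4328 -0.0776]
[ 7  8  5  4 14] [314.  259.5] [ 0.4438 -0.1001]
expected px [[314.79 258.79]
 [314.34 259.02]]
scene ((456.2, -150.4), (95.0, 162.3), np.float32(101.1))
```

View pics/hole2.png

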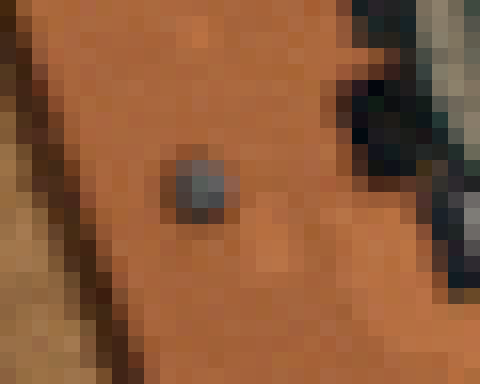

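View pics/s4.png

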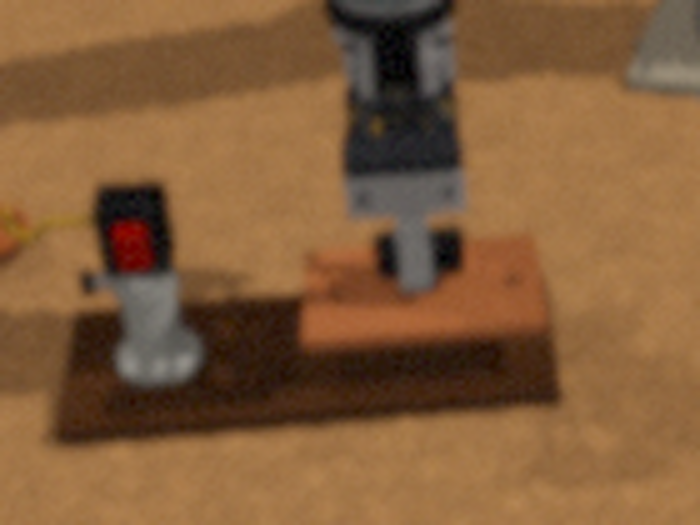

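Run:
```python
from h import *
def cent(im,c0,half,rin):
    x,y=np.round(c0).astype(int); s=im[y-half:y+half+1,x-half:x+half+1].astype(float)
    yy,xx=np.mgrid[-half:half+1,-half:half+1]; xx=xx+x-c0[0]; yy=yy+y-c0[1]; rr=np.hypot(xx,yy)
    bg=np.median(s[rr>rin].reshape(-1,3),0); d=np.linalg.norm(s-bg,axis=2); n=np.median(d[rr>rin])
    w=np.clip(d-2.0*n,0,60)*(rr<rin); return np.array([c0[0]+(w*xx).sum()/w.sum(),c0[1]+(w*yy).sum()/w.sum()]),w.sum()/60
c=camera("top"); s=camera("scene"); t0=cv2.imread("pics/top0.png")
for nm,im,p in (("pin+",t0,(314.2,259)),("pin-",t0,(347.9,247.8)),("hole+",c["color"],(314.2,259.5))):
    q=np.array(p)
    for _ in range(4): q,a=cent(im,q,5,3.9)
    print(nm,q.round(2),round(a,1),[onplane(c,[q],z)[0,:2].round(4) for z in (.033,.037,.0535)])
a=cv2.resize(s["color"][175:200,205:260],None,fx=14,fy=14,interpolation=cv2.INTER_NEAREST); cv2.imwrite("pics/s4h.png",a)
b=cv2.resize(cv2.imread("pics/scene0.png")[180:205,205:260],None,fx=14,fy=14,interpolation=cv2.INTER_NEAREST); cv2.imwrite("pics/s0p.png",b)
```

```text
pin+ [314.69 259.08] 13.4 [array([ 0.446 , -0.1039]), array([ 0.4458, -0.1036]), array([ 0.4451, -0.1022])]
pin- [348.37 247.68] 15.9 [array([ 0.4816, -0.2074]), array([ 0.4814, -0.2068]), array([ 0.4803, -0.2042])]
hole+ [313.7  259.56] 19.5 [array([ 0.4445, -0.1009]), array([ 0.4444, -0.1005]), array([ 0.4437, -0.0992])]
```

View pics/s4h.png

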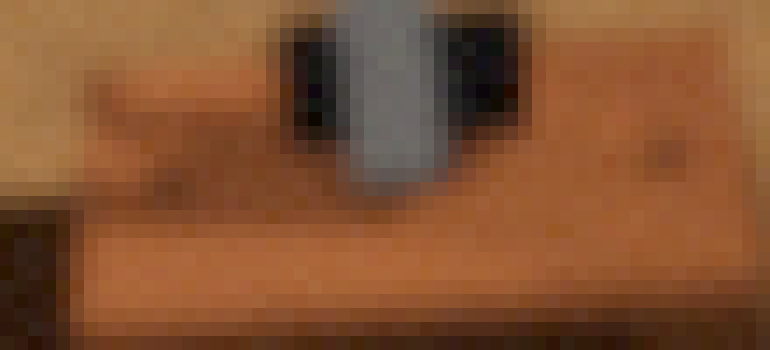

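View pics/s0p.png

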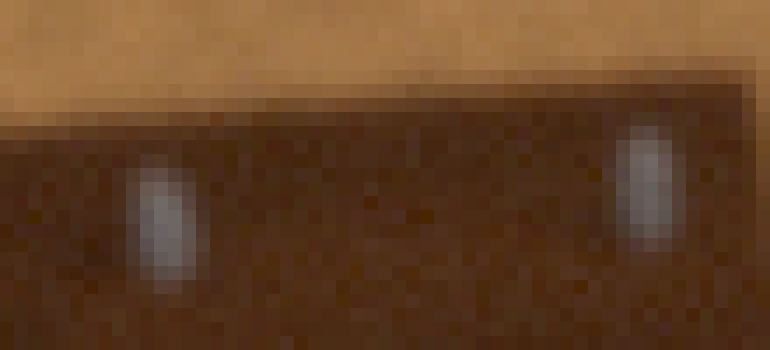

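Run:
```python
from h import *
s=camera("scene"); c=camera("top")
print("holes scene",onplane(s,[(252,185.6),(217,187.9)],.0535).round(4)[:,:2])
print("pins scene mid",onplane(s,[(250.9,192.8),(216.4,195.8)],.026).round(4)[:,:2])
im0=cv2.imread("pics/scene0.png")
# grey centroid of pins, weighted by blue-ness (wood has low blue)
for nm,im,ps,z in (("top",cv2.imread("pics/top0.png"),((314.2,259),(347.9,247.8)),.036),("scene",im0,((250.9,192.8),(216.4,195.8)),.026)):
    B=im[:,:,0].astype(float)
    for p in ps:
        x,y=np.round(p).astype(int); h=6; w=B[y-h:y+h+1,x-h:x+h+1]; w=np.clip(w-np.median(w)-25,0,None); yy,xx=np.mgrid[-h:h+1,-h:h+1]
        if nm=="scene": w[(abs(xx)>3)]=0; w[:h-5]=0
        else: w[np.hypot(xx,yy)>3.5]=0
        q=(x+(w*xx).sum()/w.sum(),y+(w*yy).sum()/w.sum()); print(nm,np.round(q,2),onplane(c if nm=="top" else s,[q],z)[0,:2].round(4))
```

```text
holes scene [[ 0.4479 -0.0978]
 [ 0.4815 -0.2029]]
pins scene mid [[ 0.4497 -0.1025]
 [ 0.4867 -0.2062]]
top [314.43 259.04] [ 0.446  -0.1029]
top [348.12 247.68] [ 0.4814 -0.2062]
scene [250.77 192.71] [ 0.4493 -0.1031]
scene [216.32 195.64] [ 0.4859 -0.2067]
```

Both views show the holes about 4 mm too far towards the seat's +y, and about 1 mm short in x. I'll shift and measure again.

```bash
python3 -m creep '[[0,0.5,2,0,0],[0,0.6,2.1,0,0],[0,0,0,0,0],[0,0,0,0,0],[0,0,0,0,0]]' 35
cat > hole2.py <<'E'
from h import *
import sys
z=float(sys.argv[1]); st()
c=camera("top"); s=camera("scene"); im=c["color"]
def cent(im,c0,half,rin):
    x,y=np.round(c0).astype(int); s=im[y-half:y+half+1,x-half:x+half+1].astype(float)
    yy,xx=np.mgrid[-half:half+1,-half:half+1]; xx=xx+x-c0[0]; yy=yy+y-c0[1]; rr=np.hypot(xx,yy)
    bg=np.median(s[rr>rin].reshape(-1,3),0); d=np.linalg.norm(s-bg,axis=2); n=np.median(d[rr>rin])
    w=np.clip(d-2.0*n,0,60)*(rr<rin); return np.array([c0[0]+(w*xx).sum()/w.sum(),c0[1]+(w*yy).sum()/w.sum()]),w.sum()/60
def rep(n,e):
    ax=np.array([[.947,.322],[-.322,.947]]); print(n,"hole-pin seat xy mm",(ax@e*1000).round(1))
q=proj(c,[[.446,-.1029,z]])[0]
for _ in range(4): q,a=cent(im,q,5,3.9)
print(q.round(2),round(a,1)); rep("top+",onplane(c,[q],z)[0,:2]-[.446,-.1029])
for nm,p in (("s+",(.4493,-.1031)),("s-",(.4859,-.2067))):
    q=proj(s,[[*p,z]])[0]
    try:
        for _ in range(4): q,a=cent(s["color"],q,4,2.9)
        print(q.round(2),round(a,1)); rep(nm,onplane(s,[q],z)[0,:2]-p)
    except Exception as e: print(e)
cv2.imwrite("pics/hc.png",np.vstack([cv2.resize(im[248:272,300:355],None,fx=12,fy=12,interpolation=0),cv2.resize(s["color"][175:200,205:260],None,fx=12,fy=12,interpolation=0)]))
E
python3 hole2.py .0535
```

```text
t: 9.75
position: [0.4667, -0.1576, 0.0765]
tool_rot: [0.962, 1.348, -0.962]
force: [-0.7, 0.2, -9.0]
grip_width: 0.0219
t 9.75 pos [ 466.7 -157.6   76.5] yawY 18.96 downx [-0.  0. -1.] F [-0.7  0.2 -9. ] M [-0.04 -0.08 -0.02] w 21.9 q7 [0.56 0.51 0.04]
[315.03 258.97] 19.3
top+ hole-pin seat xy mm [-0.6 -0.1]
[251.02 185.8 ] 3.8
s+ hole-pin seat xy mm [1.  2.3]
[215.7  188.72] 0.5
s- hole-pin seat xy mm [1. 1.]
```

View pics/hc.png

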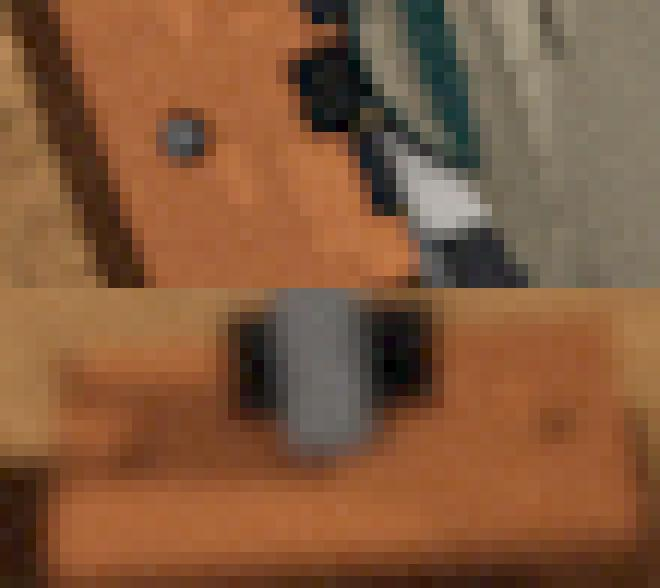

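Top view shows the pin centred in the hole; the scene view suggests about 1 mm more. I'll nudge 0.5 mm and lower onto the tapers while watching the force.

```bash
python3 -m creep '[[3,0,0.5,0,0],[3,0,0,0,0],[3,0,0,0,0],[2,0,0,0,0],[2,0,0,0,0],[0,0,0,0,0]]' 35; python3 hole2.py .041
```

```text
t: 10.45
position: [0.4668, -0.158, 0.0632]
tool_rot: [0.962, 1.348, -0.962]
force: [-0.1, -0.3, -8.4]
grip_width: 0.0218
t 10.45 pos [ 466.8 -158.    63.2] yawY 18.97 downx [-0.  0. -1.] F [-0.1 -0.3 -8.4] M [-0.07 -0.1  -0.02] w 21.8 q7 [0.55 0.48 0.02]
[314.65 259.11] 20.6
top+ hole-pin seat xy mm [-0.5 -0.1]
[251.02 189.3 ] 2.1
s+ hole-pin seat xy mm [2.5 1.5]
[216. 192.] 0.0
s- hole-pin seat xy mm [1.2 0.6]
```

View pics/hc.png

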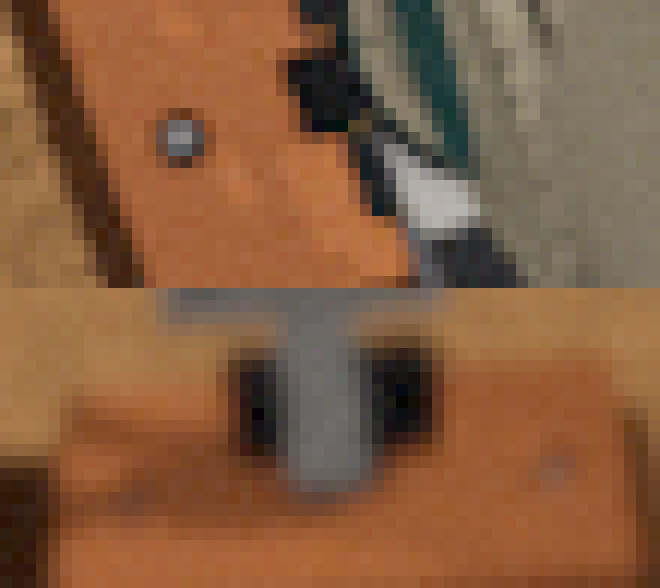

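The pin is inside the hole (underside around 33 mm, below the 37 mm tips) with no contact force. Lowering on.

```bash
python3 -m creep '[[2,0,0,0,0],[2,0,0,0,0],[2,0,0,0,0],[2,0,0,0,0],[2,0,0,0,0],[2,0,0,0,0],[0,0,0,0,0]]' 35
python3 - <<'E'
from h import *
st()
E
```

```text
t: 11.25
position: [0.4667, -0.158, 0.0512]
tool_rot: [0.962, 1.348, -0.962]
force: [0.5, -1.5, -8.7]
grip_width: 0.0217
t 11.25 pos [ 466.7 -158.    51.2] yawY 18.97 downx [-0.001  0.    -1.   ] F [ 0.5 -1.5 -8.7] M [-0.07 -0.12 -0.01] w 21.7 q7 [0.53 0.46 0.  ]
```

```bash
python3 -m creep '[[1.5,0,0,0,0],[1.5,0,0,0,0],[1,0,0,0,0],[1,0,0,0,0],[0,0,0,0,0]]' 35
python3 - <<'E'
from h import *
st()
E
```

```text
t: 11.75
position: [0.4669, -0.158, 0.0464]
tool_rot: [0.962, 1.348, -0.962]
force: [-1.2, -0.3, -8.5]
grip_width: 0.0215
t 11.75 pos [ 466.9 -158.    46.4] yawY 18.96 downx [-0.  0. -1.] F [-1.2 -0.3 -8.5] M [-0.02 -0.13 -0.05] w 21.5 q7 [ 0.53  0.44 -0.  ]
```

```bash
python3 -m creep '[[0.5,0,0,0,0],[0.5,0,0,0,0],[0.5,0,0,0,0],[0,0,0,0,0]]' 35
python3 - <<'E'
from h import *
st()
E
```

```text
t: 12.15
position: [0.467, -0.1581, 0.0455]
tool_rot: [0.962, 1.347, -0.962]
force: [-1.7, 0.1, 0.4]
grip_width: 0.0218
t 12.15 pos [ 467.  -158.1   45.5] yawY 18.97 downx [ 0. -0. -1.] F [-1.7  0.1  0.4] M [0.1  0.3  0.05] w 21.8 q7 [ 0.52  0.44 -0.  ]
```

Load transferred at TCP z = 45.5 mm, the height expected for flush. Opening in place.

```bash
python3 -m creep '[[0,0,0,0,0.3],[0,0,0,0,0.4],[0,0,0,0,0.6],[0,0,0,0,0.7],[0,0,0,0,0.7],[0,0,0,0,0.7]]' 35
python3 - <<'E'
from h import *
st()
E
```

```text
t: 12.75
position: [0.467, -0.1581, 0.045]
tool_rot: [0.962, 1.348, -0.962]
force: [-0.4, 0.0, -0.4]
grip_width: 0.0639
t 12.75 pos [ 467.  -158.1   45. ] yawY 18.96 downx [ 0. -0. -1.] F [-0.4  0.  -0.4] M [-0.07 -0.12  0.01] w 63.9 q7 [ 0.52  0.44 -0.  ]
```

```bash
python3 -m creep '[[-5,0,0,0,0.7],[-15,0,0,0,0.7],[-25,0,0,0,1],[-40,0,0,0,1],[-40,0,0,0,1],[-30,0,0,0,1],[-20,0,0,0,1],[0,0,0,0,1],[0,0,0,0,1]]' 40
python3 - <<'E'
from h import *
st()
s=camera("scene"); crop(s,150,130,290,235,5,"s6.png");c=camera("top");crop(c,290,180,420,280,5,"t6.png")
E
```

```text
t: 13.65
position: [0.4666, -0.1582, 0.22]
tool_rot: [0.962, 1.347, -0.962]
force: [-0.8, -0.6, -0.7]
grip_width: 0.0939
t 13.65 pos [ 466.6 -158.2  220. ] yawY 18.95 downx [ 0. -0. -1.] F [-0.8 -0.6 -0.7] M [-0.01 -0.08  0.  ] w 93.9 q7 [0.71 0.85 0.22]
```

View pics/s6.png

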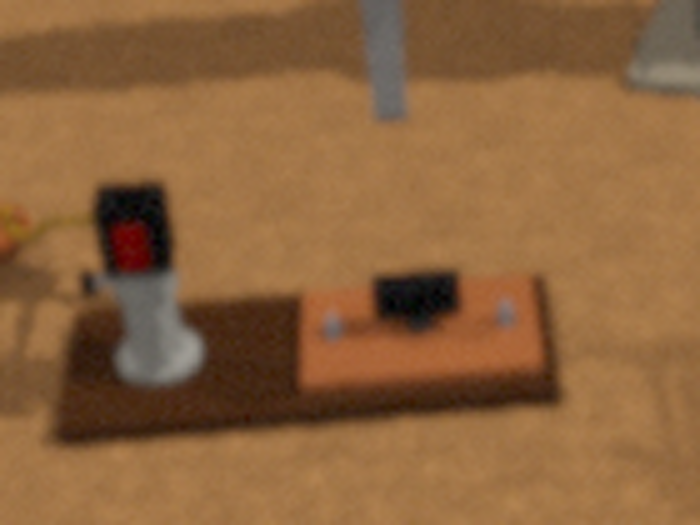

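View pics/t6.png

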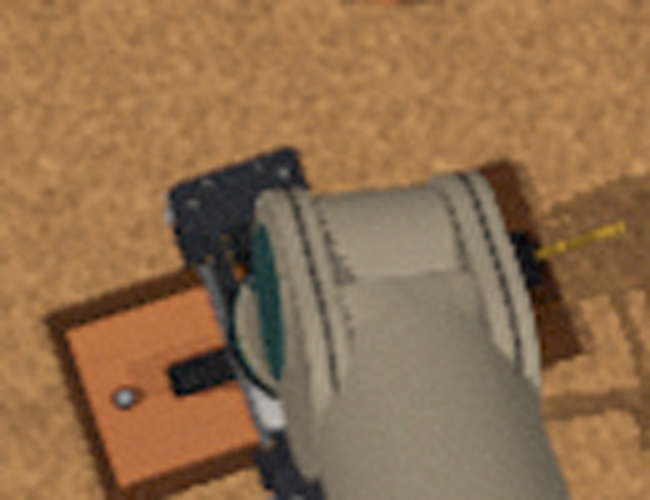

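The plate sits flush, with both pins standing through it in the scene view at crop (332,325) and (505,313). Now the grip block.

Run:
```python
from meas import *
c=camera("top"); s=camera("scene")
im=cv2.imread("pics/top0.png"); H,S,V=cv2.split(cv2.cvtColor(im,cv2.COLOR_BGR2HSV))
for th in (45,55): 
    ct=blob((V<th).astype(np.uint8),370,222,402,250); print("top block",rect(c,ct,.138),rect(c,ct,.125),ct.min(0),ct.max(0))
im=cv2.imread("pics/scene0.png"); H,S,V=cv2.split(cv2.cvtColor(im,cv2.COLOR_BGR2HSV))
red=(((H<8)|(H>172))&(S>170)&(V>90)).astype(np.uint8); ct=blob(red,165,165,190,195)
M=cv2.moments(ct.reshape(-1,1,2)); q=(M["m10"]/M["m00"],M["m01"]/M["m00"]); print("red scene",np.round(q,2),onplane(s,[q],.113).round(4))
# grip centre = red face centre - 26 mm seat x
print("-> grip",(onplane(s,[q],.113)[0,:2]-.026*np.array([.947,.322])).round(4))
ax=np.array([.947,.322]); ay=np.array([-.322,.947])
for n,p in (("cam seat",(463.7,-154.6)),("arm seat",(467,-158.1))): print(n,np.round(np.array(p)-165*ay,1))
cv2.imwrite("pics/g0.png",cv2.resize(cv2.imread("pics/top0.png")[215:255,365:415],None,fx=12,fy=12,interpolation=0))
```

```text
top block ((514.4, -308.8), (35.0, 51.2), np.float32(108.8)) ((515.7, -311.9), (35.3, 51.7), np.float32(108.8)) [380 226] [398 240]
top block ((512.3, -309.4), (44.3, 52.6), np.float32(110.0)) ((513.5, -312.5), (44.7, 53.0), np.float32(110.0)) [379 226] [401 240]
red scene [176.03 178.82] [[ 0.5399 -0.3048  0.113 ]]
-> grip [ 0.5152 -0.3132]
cam seat [ 516.8 -310.9]
arm seat [ 520.1 -314.4]
```

View pics/g0.png

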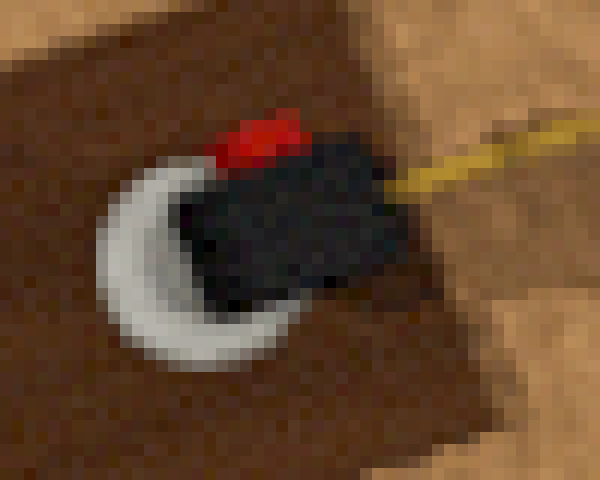

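Run:
```python
from h import *
st([519.8,-312.4,220],18.9)
```

```text
t 13.85 pos [ 466.1 -157.8  218.9] yawY 18.98 downx [-0.002  0.001 -1.   ] F [0.1 0.3 0.3] M [ 0.02 -0.11  0.  ] w 93.8 q7 [0.71 0.85 0.22]
 shift tool [ -1.4   0.5 163.6]
 turn 0.0014
```

```bash
python3 -m creep '[[0,0,20,0,1],[0,0,40,0,1],[0,0,40,0,1],[0,0,40,0,1],[0,0.3,23,0,1],[0,0,0,0,1],[0,0,0,0,1]]' 40
python3 - <<'E'
from h import *
st([519.8,-312.4,220],18.9)
s=camera("scene"); crop(s,120,90,260,195,5,"s7.png");c=camera("top");crop(c,330,180,460,280,5,"t7.png")
E
```

```text
t: 14.55
position: [0.5196, -0.3111, 0.2188]
tool_rot: [0.963, 1.351, -0.962]
force: [-0.2, 0.0, -0.3]
grip_width: 0.0937
t 14.55 pos [ 519.6 -311.1  218.8] yawY 18.97 downx [-0.002  0.002 -1.   ] F [-0.2  0.  -0.3] M [ 0.03 -0.07 -0.02] w 93.7 q7 [0.85 1.   0.47]
 shift tool [-1.3 -0.2  1.3]
 turn 0.0012
```

View pics/s7.png

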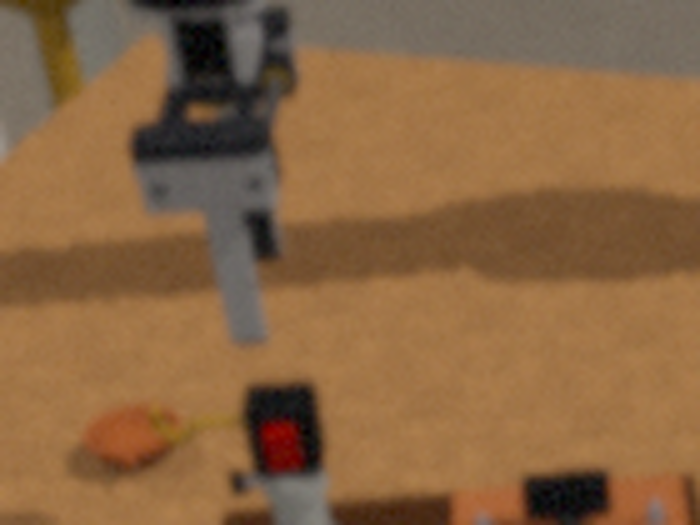

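View pics/t7.png

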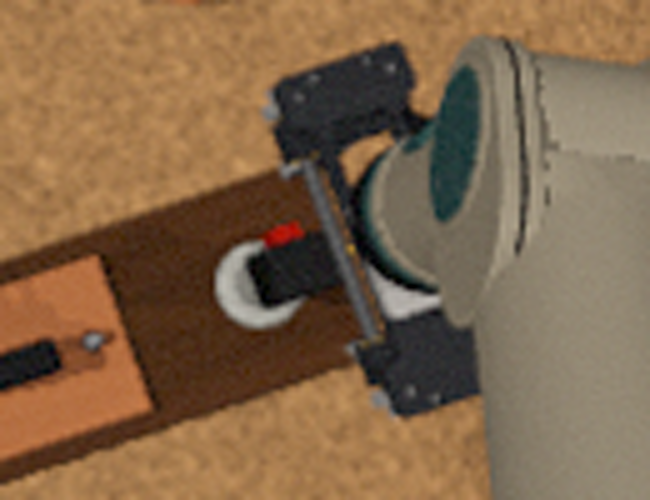

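The second pin is visible through the plate's other hole at (93,340) in the top crop. In the scene view the front finger lines up with the button. Descending.

```bash
python3 -m creep '[[20,0,1,0,1],[35,0,0,0,1],[20,0,0,0,1],[10,0,0,0,1],[0,0,0,0,1],[0,0,0,0,1]]' 40
python3 - <<'E'
from h import *
st([519.8,-312.4,111],18.9)
s=camera("scene"); crop(s,120,120,220,195,7,"s8.png");c=camera("top");crop(c,330,180,460,280,5,"t8.png")
E
```

```text
t: 15.25
position: [0.5212, -0.3126, 0.136]
tool_rot: [0.962, 1.347, -0.961]
force: [-0.6, -0.3, 0.2]
grip_width: 0.0938
t 15.25 pos [ 521.2 -312.6  136. ] yawY 19.02 downx [ 0.001 -0.    -1.   ] F [-0.6 -0.3  0.2] M [ 0.01 -0.12  0.08] w 93.8 q7 [0.82 0.84 0.4 ]
 shift tool [25.  -1.3 -0.6]
 turn 0.002
```

View pics/s8.png

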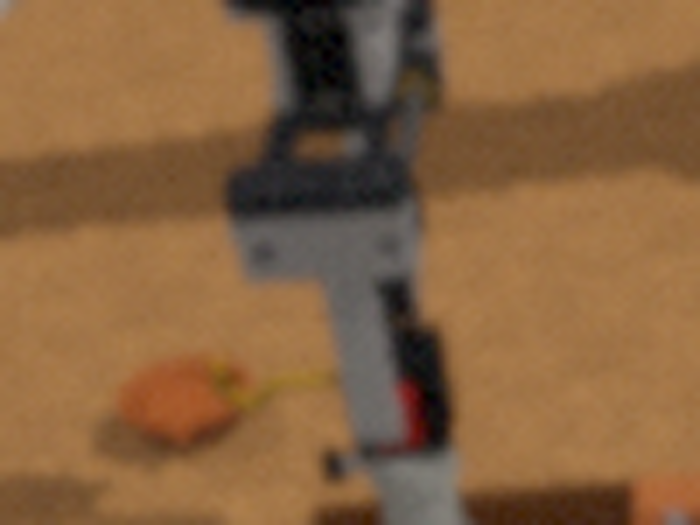

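View pics/t8.png

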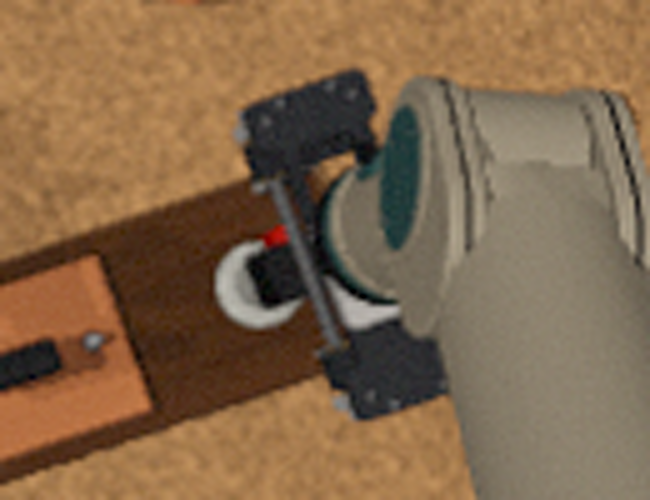

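Run:
```python
from h import *
s=camera("scene"); o=get_obs(); p=np.array(o["position"]); R=cv2.Rodrigues(np.array(o["tool_rot"]))[0]
for w in (.050,.0595):
    for z in (.119,.150): print(w,z,proj(s,[[*(p+R[:,1]*w)[:2],z]]).round(1))
b=np.array([516.8,-310.9])/1000
for b in (np.array([.5168,-.3109]),np.array([.5201,-.3144]),p[:2]): print("button face",proj(s,[[*(b+.026*np.array([.947,.322])),.113]]).round(1))
```

```text
0.05 0.119 [[174.2 182.7]]
0.05 0.15 [[172.4 173.8]]
0.0595 0.119 [[174.  184.6]]
0.0595 0.15 [[172.1 175.6]]
button face [[176.5 179.2]]
button face [[175.  179.7]]
button face [[175.2 179.9]]
```

```bash
python3 -m creep '[[10,-1.3,-1.5,0,1],[8,0,0,0,1],[7,0,0,0,1],[0,0,0,0,1],[0,0,0,0,1],[0,0,0,0,1]]' 40
python3 - <<'E'
from h import *
st([519.8,-312.4,111],18.9)
E
```

```text
t: 16.0
position: [0.519, -0.3121, 0.1101]
tool_rot: [0.962, 1.347, -0.962]
force: [0.2, 0.2, -0.8]
grip_width: 0.0941
t 16.0 pos [ 519.  -312.1  110.1] yawY 18.97 downx [ 0. -0. -1.] F [ 0.2  0.2 -0.8] M [-0.04 -0.13  0.01] w 94.1 q7 [0.81 0.78 0.38]
 shift tool [-0.9  0.6  0.6]
 turn 0.0012
```

Now closing gently at 8 N first, to see how centred the contact is.

```bash
python3 -m creep '[[0,0,0,0,0.6],[0,0,0,0,0.5],[0,0,0,0,0.3],[0,0,0,0,0.3],[0,0,0,0,0.3],[0,0,0,0,0.3],[0,0,0,0,0.3],[0,0,0,0,0.3]]' 8
python3 - <<'E'
from h import *
st()
E
```

```text
t: 16.8
position: [0.5211, -0.3112, 0.1103]
tool_rot: [0.964, 1.345, -0.958]
force: [5.0, 0.6, -3.1]
grip_width: 0.0355
t 16.8 pos [ 521.1 -311.2  110.3] yawY 19.01 downx [ 0.005  0.001 -1.   ] F [ 5.   0.6 -3.1] M [ 0.17 -0.99  0.01] w 35.5 q7 [0.81 0.78 0.38]
```

Opening of 35.5 mm means the button is fully in. The tool is pushed about 2 mm towards +x, so I'll move the target there, then firm the grip.

```bash
python3 -m creep '[[0,1.2,0,0,0.3],[0,1,0,0,0.3],[0,0,0,0,0.3],[0,0,0,0,0.3]]' 8; python3 -c "
from h import *
st()"; python3 -m creep '[[0,0,0,0,0],[0,0,0,0,0],[0,0,0,0,0],[0,0,0,0,0]]' 45
python3 - <<'E'
from h import *
st()
s=camera("scene"); crop(s,120,120,220,195,7,"s9.png")
E
```

```text
t: 17.2
position: [0.5213, -0.3112, 0.1102]
tool_rot: [0.962, 1.347, -0.961]
force: [3.3, 1.7, 0.2]
grip_width: 0.0354
t 17.2 pos [ 521.3 -311.2  110.2] yawY 18.97 downx [ 0.001 -0.    -1.   ] F [3.3 1.7 0.2] M [ 0.29 -0.98  0.03] w 35.4 q7 [0.81 0.79 0.38]
t: 17.6
position: [0.5211, -0.3113, 0.1103]
tool_rot: [0.962, 1.347, -0.962]
force: [2.6, 1.3, 2.6]
grip_width: 0.0341
t 17.6 pos [ 521.1 -311.3  110.3] yawY 18.96 downx [ 0.001 -0.    -1.   ] F [2.6 1.3 2.6] M [ 0.34 -1.05  0.11] w 34.1 q7 [0.81 0.79 0.38]
```

View pics/s9.png

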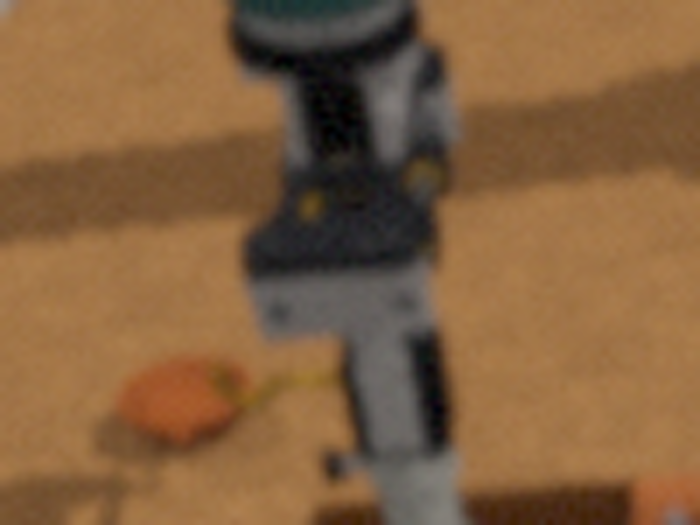

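Button squeezed in, and the pad covers it. Pulling up in small steps.

```bash
python3 -m creep '[[-2,0,0,0,0],[-4,0,0,0,0],[-6,0,0,0,0],[-6,0,0,0,0],[-6,0,0,0,0],[-6,0,0,0,0],[0,0,0,0,0]]' 50
python3 - <<'E'
from h import *
st([521.1,-311.3,230],18.96)
E
```

```text
t: 18.35
position: [0.521, -0.3113, 0.141]
tool_rot: [0.962, 1.347, -0.962]
force: [3.7, 0.5, -3.2]
grip_width: 0.0336
t 18.35 pos [ 521.  -311.3  141. ] yawY 18.96 downx [ 0.001 -0.    -1.   ] F [ 3.7  0.5 -3.2] M [ 0.31 -1.63  0.18] w 33.6 q7 [0.82 0.85 0.4 ]
 shift tool [-89.    0.1   0.1]
 turn -0.0001
```

```bash
python3 -m creep '[[-6,0,0,0,0],[-6,0,0,0,0],[-6,0,0,0,0],[-5,0,0,0,0],[-4,0,0,0,0],[-4,0,0,0,0],[-4,0,0,0,0],[0,0,0,0,0]]' 50
python3 - <<'E'
from h import *
st([521.1,-311.3,230],18.96)
s=camera("scene"); crop(s,120,100,220,205,5.5,"s10.png")
E
```

```text
t: 19.15
position: [0.5209, -0.3113, 0.1752]
tool_rot: [0.962, 1.348, -0.962]
force: [5.8, -0.5, -6.3]
grip_width: 0.0336
t 19.15 pos [ 520.9 -311.3  175.2] yawY 18.96 downx [ 0.  0. -1.] F [ 5.8 -0.5 -6.3] M [ 0.19 -2.13  0.17] w 33.6 q7 [0.84 0.91 0.43]
 shift tool [-54.8   0.2   0.1]
 turn 0.0
```

View pics/s10.png

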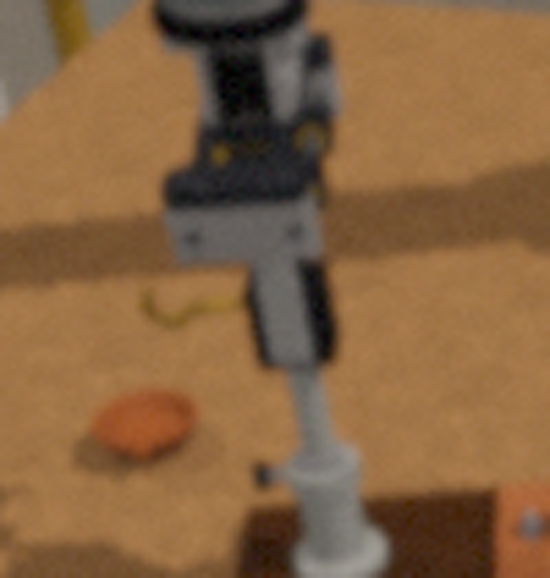

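The upper section is out (thin tube visible) and the grip hasn't slipped. Continuing past the first stop, easing a little towards +x.

```bash
python3 -m creep '[[-4,0.4,0,0,0],[-5,0.4,0,0,0],[-6,0.2,0,0,0],[-6,0,0,0,0],[-6,0,0,0,0],[-6,0,0,0,0],[-5,0,0,0,0],[-4,0,0,0,0],[0,0,0,0,0]]' 50
python3 - <<'E'
from h import *
st([521.1,-311.3,230],18.96)
E
```

```text
t: 20.1
position: [0.5212, -0.3112, 0.2174]
tool_rot: [0.962, 1.348, -0.963]
force: [2.6, -0.9, -8.6]
grip_width: 0.0338
t 20.1 pos [ 521.2 -311.2  217.4] yawY 18.95 downx [-0.001 -0.    -1.   ] F [ 2.6 -0.9 -8.6] M [-0.06 -1.49  0.19] w 33.8 q7 [0.85 1.   0.46]
 shift tool [-12.6  -0.1   0.1]
 turn -0.0002
```

```bash
python3 -m creep '[[-3,0,0,0,0],[-3,0,0,0,0],[-2,0,0,0,0],[-2,0,0,0,0],[0,0,0,0,0],[0,0,0,0,0]]' 50
python3 - <<'E'
from h import *
st([521.1,-311.3,230],18.96)
E
```

```text
t: 20.7
position: [0.5212, -0.3111, 0.227]
tool_rot: [0.962, 1.349, -0.963]
force: [2.1, -0.8, -8.0]
grip_width: 0.0338
t 20.7 pos [ 521.2 -311.1  227. ] yawY 18.95 downx [-0.001 -0.    -1.   ] F [ 2.1 -0.8 -8. ] M [-0.31 -1.04  0.15] w 33.8 q7 [0.85 1.02 0.47]
 shift tool [-3.  -0.2  0.1]
 turn -0.0001
```

```bash
python3 -m creep '[[-1,0,0,0,0],[-1,0,0,0,0],[-1,0,0,0,0],[-0.5,0,0,0,0],[0,0,0,0,0],[0,0,0,0,0]]' 55; python3 -c "
from h import *
st()"; python3 -m creep '[[-0.5,0,0,0,0],[-0.5,0,0,0,0],[0,0,0,0,0],[0,0,0,0,0]]' 55; python3 -c "
from h import *
st()"
```

```text
t: 21.3
position: [0.5213, -0.3111, 0.2304]
tool_rot: [0.962, 1.348, -0.963]
force: [0.7, -0.9, -10.1]
grip_width: 0.0339
t 21.3 pos [ 521.3 -311.1  230.4] yawY 18.96 downx [-0.001 -0.    -1.   ] F [  0.7  -0.9 -10.1] M [-0.45 -0.66  0.19] w 33.9 q7 [0.85 1.03 0.47]
t: 21.7
position: [0.5213, -0.3111, 0.2306]
tool_rot: [0.962, 1.349, -0.962]
force: [1.3, -2.1, -19.1]
grip_width: 0.0338
t 21.7 pos [ 521.3 -311.1  230.6] yawY 18.96 downx [-0.001  0.001 -1.   ] F [  1.3  -2.1 -19.1] M [-0.73 -1.13  0.11] w 33.8 q7 [0.85 1.03 0.47]
```

Solid stop at z = 230.6 mm (rise 120.3 mm), with the pull jumping to 19 N. I'll hold and check for slip, then take final pictures.

```bash
python3 -m creep '[[0,0,0,0,0],[0,0,0,0,0],[0,0,0,0,0],[0,0,0,0,0],[0,0,0,0,0],[0,0,0,0,0],[0,0,0,0,0],[0,0,0,0,0],[0,0,0,0,0],[0,0,0,0,0]]' 55
python3 - <<'E'
from h import *
st()
s=camera("scene"); crop(s,110,70,270,215,4,"s11.png"); c=camera("top"); cv2.imwrite("pics/t11.png",c["color"])
a=cv2.imread("pics/top0.png"); 
for n,(x0,y0,x1,y1) in dict(thali=(245,95,342,185),d4=(200,155,225,182),d5=(355,158,380,183),d7=(428,258,455,286),d6=(122,255,148,282),jar=(75,215,122,250)).items():
    d=np.abs(a[y0:y1,x0:x1].astype(int)-c["color"][y0:y1,x0:x1]).max(2); print(n,"changed px",int((d>45).sum()))
E
```

```text
t: 22.7
position: [0.5213, -0.311, 0.2307]
tool_rot: [0.962, 1.349, -0.962]
force: [2.4, -2.5, -25.3]
grip_width: 0.0339
t 22.7 pos [ 521.3 -311.   230.7] yawY 18.96 downx [-0.001  0.    -1.   ] F [  2.4  -2.5 -25.3] M [-0.92 -1.25  0.17] w 33.9 q7 [0.85 1.03 0.47]
thali changed px 0
d4 changed px 0
d5 changed px 0
d7 changed px 502
d6 changed px 0
jar changed px 0
```

View pics/s11.png

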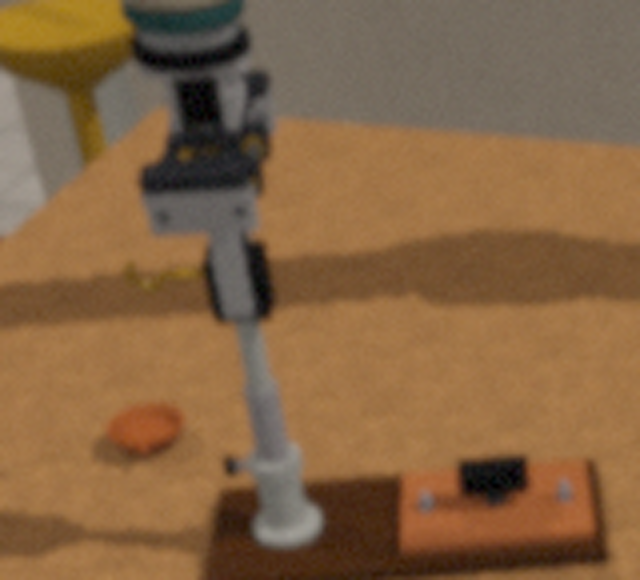

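View pics/t11.png

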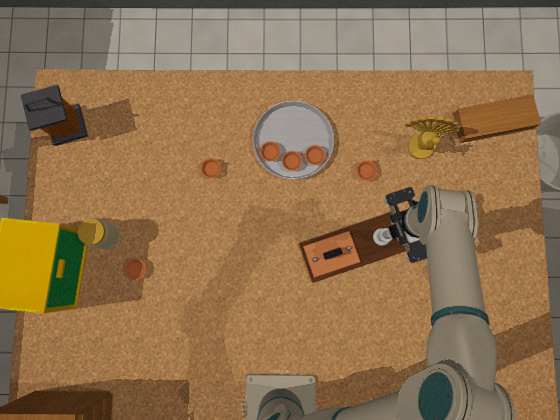

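Both sections are drawn out and the plate is flat on the pins. The diya by the hook is unmoved at (146,177) in the scene view; in the top view the arm only hides it. Upward force is creeping (25 N), so I'll ease the target slightly while staying on the stop.

```bash
python3 -m creep '[[0.4,0,0,0,0],[0,0,0,0,0],[0,0,0,0,0],[0,0,0,0,0],[0,0,0,0,0],[0,0,0,0,0],[0,0,0,0,0],[0,0,0,0,0],[0,0,0,0,0],[0,0,0,0,0]]' 55; python3 -c "
from h import *
st()"; python3 -m creep '[[0,0,0,0,0],[0,0,0,0,0],[0,0,0,0,0],[0,0,0,0,0],[0,0,0,0,0]]' 55; python3 -c "
from h import *
st()"
```

```text
t: 23.8
position: [0.5213, -0.311, 0.2307]
tool_rot: [0.962, 1.349, -0.963]
force: [2.2, -3.3, -24.5]
grip_width: 0.0338
t 23.8 pos [ 521.3 -311.   230.7] yawY 18.96 downx [-0.001  0.    -1.   ] F [  2.2  -3.3 -24.5] M [-0.89 -1.06  0.2 ] w 33.8 q7 [0.85 1.03 0.47]
t: 24.3
position: [0.5212, -0.311, 0.2307]
tool_rot: [0.962, 1.349, -0.963]
force: [1.6, -3.0, -24.0]
grip_width: 0.0337
t 24.3 pos [ 521.2 -311.   230.7] yawY 18.96 downx [-0.001  0.    -1.   ] F [  1.6  -3.  -24. ] M [-0.87 -1.03  0.14] w 33.7 q7 [0.85 1.03 0.47]
```

Stable at 24 N against the stop, with no slip. Handing in.

```bash
python3 -c "
from cell import close_job
print(close_job())"
```

```text
the job is handed in; nothing more can be done
None
```

The job is done and handed in at about 24 s. The ballast plate is seated on its pins and released, and the pole is held at full height with the button squeezed in.

**Plate:** I gripped it by the handle and carried it level. My first position over the stand was about 4 mm off, so I corrected it by comparing hole and pin in the images. I then lowered it over the pins with no sideways jam. The load came off the wrist at TCP z = 45.5 mm, the height expected for flush, and I let go there. Both pins show through the plate, which lies flat.

**Pole:** I gripped the block across the button. The opening was 35.5 mm at first contact and 34 mm at the firm 55 N grip, so the button is fully in. I pulled it up to the solid stop, a rise of 120.4 mm against the expected 120. It held steady there for the last 1.5 s before hand-in at about 24 N, without slipping.

**Left alone:** The thali, its diyas, the jar and three of the loose diyas show no change in the top view. The arm hides the fourth loose diya (by the hook) there, but in the scene view it is still at the same pixel.

**Disagreements:**
- The cameras and the arm differed by 2–4 mm around the stand. I settled this by comparing hole and pin directly and by feel.
- The gripping pad sits an estimated 4 mm off the block's centre, towards the hook.

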